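Unstack the clamping cauls and the corner guard

ROBOT

A 7-joint arm with a two-finger parallel gripper is mounted at the origin on the work surface. World frame = base frame: x ahead of the robot, y to its left, z up, the work surface at z = 0. Lengths are in m, angles in rad, forces in N, time in s.
With the tool pointing down it reaches from about 0.425 to 0.925 m from the base axis. Payload 6.8 kg.
Tool frame: the origin (TCP) lies at the very end of the fingers, on their centre line; the grasp point (between the pads) lies 19 mm behind it; z points along the fingers, y is the line along which they close (so a half turn about z gives the same grasp; the last joint's range is limited). The gripper opens to 85 mm and grips with 20 to 120 N. Pads are 22 mm wide; open, the fingers measure 114 mm over their backs; the gripper's body (76 mm by 85 mm) begins 54 mm behind the grasp point. The pads swing forward as they close: fully open they stand 13 mm farther back than shut.
Start: joints at [1.064, 0.477, 0.022, 1.555, -0.011, 1.109, -0.083], TCP at [0.262, -0.622, 0.206] pointing down, gripper open.
Joint ranges: [-2.96, 2.96], [-0.34, 2.1], [-1.41, 1.46], [0.24, 2.44], [-1.37, 4.51], [0.17, 1.92], [-2.96, 2.96]. Speed limits (rad/s): [2.39, 2.39, 3.14, 3.14, 3.14, 3.14, 3.14].

INTERFACE

Orientations are given as a unit quaternion [w, x, y, z].
In Python, from station import bot gives the robot as it stands. The module is installed in compiled form; this text tells all that it offers.
- The arm moves only by the shell command python3 -m jog 'ROWS' [OPENING] [FORCE]. ROWS is JSON, a list of rows, each a list of 4 numbers: the shift along the tool's x, y, z in cm, then the turn about the tool's z in rad. In form: [[x, y, z, spin], ...]. A call has 1 to 20 rows; each row is the pose to reach, as a shift and turn from the pose commanded when the call began, along the tool's axes at that moment; what a row does not reach only later rows make up. A row lasts 1/12 s, in which the tool goes at most 41.7 mm and 7.16 degrees, less where a joint would pass 70% of its speed; a pose out of reach is approached as far as the arm can. A call with a gripper value outside its range is refused whole. OPENING is the closure, from -1 (fully open) to 1 (shut), set as the call begins (- or left out, the last holds). The fingers move at their own pace and stop on an object; FORCE is the grip in N (left out, the last holds). Time passes only in rows, so rows that repeat a pose let the fingers close. It gives the time, the measured TCP pose, the force, the opening and the grip force at its end, in the units of the state.
- bot.get_obs(): the state, without advancing time (a new reading comes with each control period).
- bot.read_camera(name): name is "side" or "top"; returns a dict with "pixels" (480x640x3 uint8, red, green, blue), "depth" (480x640 float32, m along the optical axis (not along the pixel's ray), 0 where there is no reading), "fovy" (degrees; the focal length in pixels is half the picture's height over the tangent of half this angle, whatever the lens; pixels are square), "cx", "cy" (the principal point, pixels), "distortion" ([k1, k2, p1, p2, k3] as OpenCV has them; the pictures are not rectified), "pose" (4x4, takes a point from camera to world coordinates). Camera axes: x right, y down, z forward; pixel columns grow to the right and rows downward; lengths in m; the calibration is good to about 2 mm. A picture is of the moment at which its call begins.
- bot.hand_in(): hands the job in; it is judged then, once.
The state is a dict: "t": time; "q": joint angles; "joint_vel": joint speeds; "joint_torque": joint torques, N m; "eef_pos": TCP position; "tool_rot": TCP orientation; "contact_force": force on the tool from outside, world axes, zero at the start; "torque": the same for the moment, N m; "gripper_width": opening from 0.0 (shut) to 1.0 (fully open); "grasp_force": force on a finger pad.
Only numpy, scipy, OpenCV 4.12 (cv2) and the standard library are available. Lean on these libraries where they do the work, as an engineer would, in place of code of your own. Each camera call takes 0.05 s, during which the arm holds its last target. There are 200 camera calls.

TASK

Put away the stack left from the glue-up, from the top down, one piece at a time: nest the steel corner guard fully down over the green angle, ridge on ridge with the ends about flush, then lay the yellow-ended, the blue-ended and last the red-ended caul flat on the board with the rectangle of its own colour, covering the painted outline squarely to within about a centimetre. Let go of everything, and leave the mallet and the chisel where they lie.

Things in the scene. Friction and masses are not known exactly. Their poses are not given: they have to be found in the camera images.
- red_caul: loose pale wooden clamping caul (a plain block) with both ends painted red, 150 x 64 x 28 mm high; at the start at the bottom of the stack, on the bench. Origin: centre of its underside; x along its length, y across its width, z up. About 188 g.
- blue_caul: loose pale wooden clamping caul (a plain block) with both ends painted blue, 120 x 54 x 28 mm high; at the start at the second place from the bottom, crosswise on the red-ended one. Origin: centre of its underside; x along its length, y across its width, z up. About 127 g.
- yellow_caul: loose pale wooden clamping caul (a plain block) with both ends painted yellow, 92 x 46 x 28 mm high; at the start at the third place from the bottom, crosswise on the blue-ended one, under the steel guard. Origin: centre of its underside; x along its length, y across its width, z up. About 83 g.
- guard: silver-grey steel corner guard, loose on top of the stack, ridge across the yellow-ended caul: an angle section, two legs 32 mm wide, 4 mm thick, 60 mm long, standing like a roof, ridge up; 45 mm wide. Origin: mid-length, level with the legs' lower edges, 25.5 mm below the ridge; x along the ridge, z up. Picked from above by its end faces, 60 mm apart. About 110 g.
- red_place: fixed plywood board 180 x 94 mm, 8 mm thick, lying on the bench, with a flat red painted rectangle 150 x 64 mm, the caul's outline, in its middle. Origin: centre of its underside, so its top is at z = 8 mm; x along its length.
- blue_place: fixed plywood board 150 x 84 mm, 8 mm thick, lying on the bench, with a flat blue painted rectangle 120 x 54 mm, the caul's outline, in its middle. Origin: centre of its underside, so its top is at z = 8 mm; x along its length.
- yellow_place: fixed plywood board 122 x 76 mm, 8 mm thick, lying on the bench, with a flat yellow painted rectangle 92 x 46 mm, the caul's outline, in its middle. Origin: centre of its underside, so its top is at z = 8 mm; x along its length.
- guard_rest: fixed plywood board 120 x 85 mm, 12 mm thick, with a fixed green angle of the guard's very section and length (60 mm) in its middle, ridge up along the board. Origin: centre of the board's underside; x along the ridge, z up. Board top at 12 mm, green ridge at 37.5 mm. A guard fully nested over it has its origin 17.7 mm above this origin, its ridge at 43.1 mm.
- mallet: loose wooden mallet lying on the far side of the bench, head 130 x 90 x 65 mm high, handle 30 mm thick reaching 235 mm from the head. Origin: under the middle of the head; handle along -x. To be left alone.
- chisel: loose wood chisel lying on the far side of the bench, 240 mm long, handle 26 x 24 mm. Origin: underneath, where handle and blade meet; blade along +x. To be left alone.
There are look-alikes about, which are no part of the job. What is shaped like the blue_place but pink is not meant.

How it is judged:
On the way, in this order (a step that is already met when the one before it is completed fails the run):
1. the steel guard is nested on the green angle and let go (x of guard in the frame of guard_rest between -0.01 and 0.01 m and y of guard in the frame of guard_rest between -0.004 and 0.004 m and z of guard in the frame of guard_rest between 0.0145 and 0.021 m and angle between the x axis of guard and the x axis of guard_rest, either way round below 0.1 rad and angle between guard's own z axis and vertical below 0.1 rad and contact force between the fingers and guard below 0.1 N), for 0.2 s.
2. the yellow-ended caul lies on the yellow rectangle and is let go (horizontal distance between yellow_caul and yellow_place below 0.013 m and angle between the x axis of yellow_caul and the x axis of yellow_place, either way round below 0.16 rad and z of yellow_caul in the frame of yellow_place between 0.005 and 0.011 m and angle between yellow_caul's own z axis and vertical below 0.08 rad and contact force between the fingers and yellow_caul below 0.1 N), for 0.2 s.
3. the blue-ended caul lies on the blue rectangle and is let go (horizontal distance between blue_caul and blue_place below 0.013 m and angle between the x axis of blue_caul and the x axis of blue_place, either way round below 0.16 rad and z of blue_caul in the frame of blue_place between 0.005 and 0.011 m and angle between blue_caul's own z axis and vertical below 0.08 rad and contact force between the fingers and blue_caul below 0.1 N), for 0.2 s.
4. the red-ended caul lies on the red rectangle and is let go (horizontal distance between red_caul and red_place below 0.013 m and angle between the x axis of red_caul and the x axis of red_place, either way round below 0.16 rad and z of red_caul in the frame of red_place between 0.005 and 0.011 m and angle between red_caul's own z axis and vertical below 0.08 rad and contact force between the fingers and red_caul below 0.1 N), for 0.2 s.
At the end, for the whole second after the job is handed in: The guard sits nested on the green angle (within 10 mm along the ridge, 4 mm across, less than 3.3 mm above fully down, ridges within 0.1 rad); each caul lies flat on the board of its colour, centre within 13 mm and length within 0.16 rad (9 degrees) of the painted outline; all released and at rest (x of guard in the frame of guard_rest between -0.01 and 0.01 m and y of guard in the frame of guard_rest between -0.004 and 0.004 m and z of guard in the frame of guard_rest between 0.0145 and 0.021 m and angle between the x axis of guard and the x axis of guard_rest, either way round below 0.1 rad and angle between guard's own z axis and vertical below 0.1 rad and linear speed of each of guard, red_caul, blue_caul, yellow_caul below 0.02 m/s and angular speed of each of guard, red_caul, blue_caul, yellow_caul below 0.15 rad/s and horizontal distance between red_caul and red_place below 0.013 m and angle between the x axis of red_caul and the x axis of red_place, either way round below 0.16 rad and z of red_caul in the frame of red_place between 0.005 and 0.011 m and angle between each of red_caul, blue_caul, yellow_caul's own z axis and vertical below 0.08 rad and horizontal distance between blue_caul and blue_place below 0.013 m and angle between the x axis of blue_caul and the x axis of blue_place, either way round below 0.16 rad and z of blue_caul in the frame of blue_place between 0.005 and 0.011 m and horizontal distance between yellow_caul and yellow_place below 0.013 m and angle between the x axis of yellow_caul and the x axis of yellow_place, either way round below 0.16 rad and z of yellow_caul in the frame of yellow_place between 0.005 and 0.011 m); the robot touches nothing.
It fails at once if the mallet is pushed more than 30 mm (distance of mallet from where it was at the start of the episode above 0.03 m).
It fails at once if the chisel is pushed more than 30 mm (distance of chisel from where it was at the start of the episode above 0.03 m).
It also fails if it takes over 125 s, if anything falls off the work surface, if the arm or the gripper's body presses on something with over 40 N, if the wrist force passes 120 N, or if a joint passes its speed limit or range.

## Working session

There is one attempt and no reset: what is moved stays moved. The work goes in short steps, Python scripts to look and compute and a shell command to move; the robot and the scene stay as the last step left them, time stands still between calls to the robot, and variables do not carry over. Pictures are saved under pics/ and viewed, at most 14 in all, crops included, and the job is handed in when it is done.

```bash
mkdir -p pics; cat > h.py <<'E'
import numpy as np, cv2, pickle
from station import bot
def cam(n):
    c=bot.read_camera(n); f=240/np.tan(np.radians(c['fovy'])/2)
    c['K']=np.array([[f,0,c['cx']],[0,f,c['cy']],[0,0,1.]]); c['D']=np.array(c['distortion'],float); c['pose']=np.array(c['pose'])
    return c
def save(c,fn): cv2.imwrite(fn,c['pixels'][:,:,::-1])
def rays(c,uv):
    p=cv2.undistortPoints(np.array(uv,float).reshape(-1,1,2),c['K'],c['D']).reshape(-1,2)
    return np.c_[p,np.ones(len(p))]@c['pose'][:3,:3].T
def onz(c,uv,z):
    d=rays(c,uv); o=c['pose'][:3,3]; return o+d*((z-o[2])/d[:,2])[:,None]
def cloud(c):
    v,u=np.mgrid[:480,:640]; d=rays(c,np.c_[u.ravel(),v.ravel()])
    return (c['pose'][:3,3]+d*c['depth'].reshape(-1,1)).reshape(480,640,3)
E
python3 - <<'E'
from h import *
o=bot.get_obs(); print({k:np.round(v,3) for k,v in o.items()})
for n in('top','side'):
    c=cam(n); save(c,f'pics/{n}0.png'); print(n,c['K'][0,0],c['D'],np.round(c['pose'],3).tolist())
    pickle.dump(c,open(n+'0.pkl','wb'))
E
```

```text
{'t': np.float64(0.0), 'q': array([ 1.064,  0.478,  0.022,  1.556, -0.012,  1.109, -0.083]), 'joint_vel': array([ 0.001,  0.   ,  0.001, -0.001, -0.001, -0.002,  0.001]), 'joint_torque': array([-1.0000e-03, -5.9646e+01,  1.6070e+00, -2.8121e+01,  1.2000e-02,
        9.0000e-03,  0.0000e+00]), 'eef_pos': array([ 0.262, -0.621,  0.205]), 'tool_rot': array([-0.001,  0.98 ,  0.198, -0.   ]), 'contact_force': array([ 0.037, -0.253, -0.187]), 'torque': array([0.013, 0.023, 0.01 ]), 'grasp_force': np.float64(0.0), 'gripper_width': np.float64(1.004)}
top 591.9173647173984 [-0.13693682  0.          0.          0.          0.        ] [[0.02, -0.998, 0.053, 0.435], [-1.0, -0.019, 0.013, -0.018], [-0.012, -0.053, -0.999, 1.421], [0.0, 0.0, 0.0, 1.0]]
side 593.1221672848925 [0.03939992 0.         0.         0.         0.        ] [[-0.918, -0.183, 0.351, 0.037], [-0.396, 0.433, -0.81, 1.063], [-0.003, -0.883, -0.47, 0.725], [0.0, 0.0, 0.0, 1.0]]
```

View pics/top0.png

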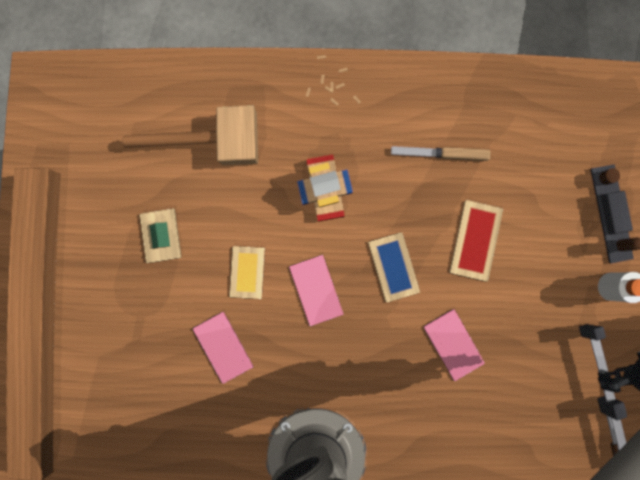

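View pics/side0.png

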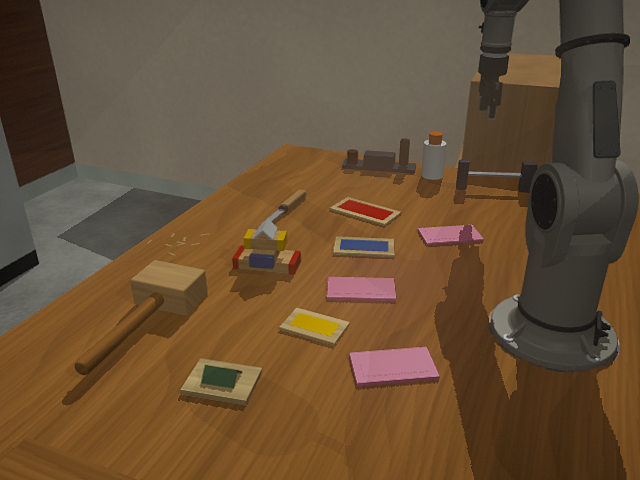

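Top view: the stack with the grey guard is at (326,186), and the green angle's board is at (160,236). The yellow board is at (247,272), blue at (394,267) and red at (476,240). Mallet head is at (236,134) and chisel at (440,153).

Look-alikes: the pink boards at (316,290), (222,347) and (454,345) resemble blue_place and are rejected by colour. The chisel blade at (413,151) is grey like the guard, but it isn't on the stack.

```bash
cat >> h.py <<'E'
HSV=dict(red=[((0,150,60),(6,255,255)),((174,150,60),(180,255,255))],blue=[((105,120,40),(125,255,255))],yellow=[((21,140,120),(32,255,255))],green=[((60,80,20),(90,255,255))],grey=[((90,8,90),(130,70,255))])
def mask(c,name,win=None):
    h=cv2.cvtColor(c['pixels'],cv2.COLOR_RGB2HSV); m=sum(cv2.inRange(h,np.array(a),np.array(b)) for a,b in HSV[name])
    if win: w=np.zeros_like(m); u0,v0,u1,v1=win; w[v0:v1,u0:u1]=255; m&=w
    return m
def rect(c,m,z,k=0):
    cs=sorted(cv2.findContours(m,cv2.RETR_EXTERNAL,cv2.CHAIN_APPROX_NONE)[0],key=cv2.contourArea)[::-1]
    P=onz(c,cs[k].reshape(-1,2),z)[:,:2]*1000
    r=cv2.minAreaRect(P.astype(np.float32)); (x,y),(a,b),t=r
    if a<b: a,b,t=b,a,t+90
    t=(t+90)%180-90
    mm=cv2.moments(cs[k]); uv=(mm['m10']/mm['m00'],mm['m01']/mm['m00'])
    return np.round([x,y,a,b,t],1), np.round(onz(c,[uv],z)[0,:2]*1000,1), np.round(uv,1)
E
python3 - <<'E'
from h import *
c=pickle.load(open('top0.pkl','rb'))
W=dict(red=(445,195,510,285),blue=(365,230,425,305),yellow=(225,240,270,305),green=(140,210,185,265))
for n,w in W.items(): print(n,rect(c,mask(c,n,w),.008 if n!='green' else .025))
s=(290,145,365,230)
print('guard',rect(c,mask(c,'grey',s),.097))
for n,z in (('yellow',.084),('blue',.056),('red',.028)):
    for k in (0,1): print(n,k,rect(c,mask(c,n,s),z,k))
P=cloud(c)
for uv in [(326,186),(330,202),(306,190),(322,160),(160,236),(247,272),(394,267),(476,240),(236,134)]: print(uv,np.round(P[uv[1],uv[0]],3))
im=c['pixels'][140:235,280:375,::-1]; im2=c['pixels'][200:270,125:195,::-1]
a=cv2.resize(im,(400,400),interpolation=cv2.INTER_CUBIC);b=cv2.resize(im2,(400,400),interpolation=cv2.INTER_CUBIC)
cv2.imwrite('pics/crop0.png',np.hstack([a,b]))
E
```

```text
red (array([ 525.3, -378.8,  146.2,   60.6,  -11.7]), array([ 525.2, -378.4]), array([476.7, 240.1]))
blue (array([ 457.6, -179.1,  112.7,   46.8,   17.4]), array([ 457.5, -179.1]), array([393.9, 266.8]))
yellow (array([438.1, 173.2,  89.8,  43.3,  -2.4]), array([438.1, 173.1]), array([246.5, 272. ]))
green (array([522.3, 383.9,  53.9,  36.7,  10.3]), array([522.3, 383.7]), array([159.3, 234.8]))Traceback (most recent call last):
  File "<stdin>", line 6, in <module>
  File "h.py", line 27, in rect
    mm=cv2.moments(cs[k]); uv=(mm['m10']/mm['m00'],mm['m01']/mm['m00'])
                               ~~~~~~~~~^~~~~~~~~~
ZeroDivisionError: float division by zero
```

```bash

python3 - <<'E'
from h import *
c=pickle.load(open('top0.pkl','rb'))
im=c['pixels'][140:235,280:375,::-1]; im2=c['pixels'][200:270,125:195,::-1]
a=cv2.resize(im,(400,400),interpolation=cv2.INTER_CUBIC);b=cv2.resize(im2,(400,400),interpolation=cv2.INTER_CUBIC)
cv2.imwrite('pics/crop0.png',np.hstack([a,b]))
P=cloud(c)
for uv in [(326,186),(330,202),(306,190),(322,160),(160,236),(247,272),(394,267),(476,240),(236,134)]: print(uv,np.round(P[uv[1],uv[0]],3))
h=cv2.cvtColor(c['pixels'],cv2.COLOR_RGB2HSV)
for uv in [(326,180),(326,188),(318,184),(330,202),(306,190)]: print(uv,h[uv[1],uv[0]])
s=(290,145,365,230)
for n,z in (('yellow',.084),('blue',.056),('red',.028)):
    for k in (0,1): print(n,k,rect(c,mask(c,n,s),z,k))
E
```

```text
(326, 186) [ 0.635 -0.013  0.096]
(330, 202) [ 0.6   -0.023  0.088]
(306, 190) [0.631 0.033 0.056]
(322, 160) [ 0.708 -0.002  0.025]
(160, 236) [0.519 0.379 0.034]
(247, 272) [0.438 0.172 0.007]
(394, 267) [ 0.457 -0.179  0.011]
(476, 240) [ 0.525 -0.376  0.011]
(236, 134) [0.759 0.199 0.068]
(326, 180) [ 60   3 166]
(326, 188) [ 40   4 186]
(318, 184) [ 60   4 178]
(330, 202) [ 21 165 222]
(306, 190) [ 14  80 118]
yellow 0 (array([603.8, -18.2,  43.1,  12.9, -72.9]), array([604. , -17.7]), array([327.6, 200.4]))
yellow 1 (array([678.8,   3.5,  42.1,  11.6, -75.8]), array([678.9,   3.6]), array([318.9, 167.7]))
blue 0 (array([625.5,  41.7,  50.6,   8.4,  15.2]), array([624.7,  41.2]), array([302.4, 192.6]))
blue 1 (array([652.7, -61.6,  51.2,   7.9,  14.8]), array([652.4, -61.8]), array([346.9, 181.6]))
red 0 (array([575.1, -24.3,  63.8,  14.3, -78.9]), array([575.1, -24. ]), array([330. , 215.6]))
red 1 (array([710.2,   3.3,  65.4,  12.8, -77.5]), array([710.3,   2.8]), array([319.8, 158.9]))
```

View pics/crop0.png

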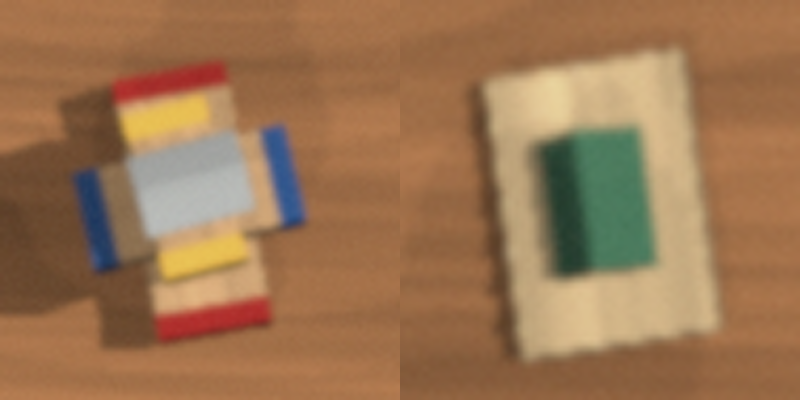

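The crop shows the grey guard across the yellow-ended caul, ridge running left-right and slightly tilted. The right half shows the green angle with its ridge along the board. Both choices are confirmed. Next I measure the guard and set up the move calculator.

```bash
cat >> h.py <<'E'
HSV['grey']=[((0,0,110),(180,40,255))]
def plan(x,y,z,psi):
    "target m, tool-x yaw deg -> row in tool axes (cm, rad)"
    o=bot.get_obs(); w,a,b,d=o['tool_rot']
    from scipy.spatial.transform import Rotation as R
    r=R.from_quat([a,b,d,w]).as_matrix(); p=np.degrees(np.arctan2(r[1,0],r[0,0]))
    s=r.T@(np.array([x,y,z])-o['eef_pos'])*100
    print('yaw',round(p,1),'pos',np.round(o['eef_pos'],4),'row',np.round(s,2),'spin',round(-np.radians((psi-p+180)%360-180),3),'rows>=',int(max(np.linalg.norm(s)/4.17,abs((psi-p+180)%360-180)/7.16))+1)
E
python3 - <<'E'
from h import *
c=pickle.load(open('top0.pkl','rb')); P=cloud(c)
s=(300,165,352,215)
print('guard',rect(c,mask(c,'grey',s),.084))
# rest board: points from its outline in the depth/colour
h=cv2.cvtColor(c['pixels'],cv2.COLOR_RGB2HSV)
m=mask(c,'green',(140,210,185,265)); print('green z.012',rect(c,m,.012),'z.0375',rect(c,m,.0375))
w=cv2.inRange(h,(10,40,140),(30,130,255)); 
k=np.zeros_like(w);k[200:270,130:190]=1; w=(w*k)|m; print('board',rect(c,w,.012), h[220,150],h[200,135])
sd=pickle.load(open('side0.pkl','rb'))
plan(.64,-.01,.2,15)
E
```

```text
guard (array([643.3, -10.6,  60.6,  43.7, -73.6]), array([643. , -10.6]), array([324.8, 183.4]))
green z.012 (array([523.1, 387.6,  54.4,  37.1,  10.3]), array([523.1, 387.4]), array([159.3, 234.8])) z.0375 (array([521.5, 380.3,  53.4,  36.4,  10.3]), array([521.6, 380.1]), array([159.3, 234.8]))
board (array([522.5, 385. , 125.9,  91.1,  10.2]), array([522.3, 384.6]), array([160.4, 235.1])) [ 19  88 227] [ 13 142 163]
yaw 22.9 pos [ 0.2619 -0.6215  0.205 ] row [ 58.59 -41.67   0.56] spin 0.137 rows>= 18
```

```bash
python3 -m jog '[[58.6,-41.7,0.5,0.15],[58.6,-41.7,0.5,0.15],[58.6,-41.7,0.5,0.15],[58.6,-41.7,0.5,0.15],[58.6,-41.7,0.5,0.15],[58.6,-41.7,0.5,0.15],[58.6,-41.7,0.5,0.15],[58.6,-41.7,0.5,0.15],[58.6,-41.7,0.5,0.15],[58.6,-41.7,0.5,0.15],[58.6,-41.7,0.5,0.15],[58.6,-41.7,0.5,0.15],[58.6,-41.7,0.5,0.15],[58.6,-41.7,0.5,0.15],[58.6,-41.7,0.5,0.15],[58.6,-41.7,0.5,0.15],[58.6,-41.7,0.5,0.15],[58.6,-41.7,0.5,0.15],[58.6,-41.7,0.5,0.15],[58.6,-41.7,0.5,0.15]]' -1 40; python3 -c "
from h import *
plan(.643,-.0106,.2,16.4)
plan(.643,-.0106,.078,16.4)"
```

```text
t: 1.77
eef_pos: [0.6398, -0.0098, 0.2002]
tool_rot: [0.0, 0.992, 0.125, -0.001]
contact_force: [0.6, -0.4, -0.4]
gripper_width: 0.998
grasp_force: 0.0
yaw 14.3 pos [ 0.6398 -0.0098  0.2002] row [0.29 0.15 0.02] spin -0.036 rows>= 1
yaw 14.3 pos [ 0.6398 -0.0098  0.2002] row [ 0.3   0.15 12.22] spin -0.036 rows>= 3
```

```bash
python3 -m jog '[[0.3,0.15,0,-0.036],[0.3,0.15,3,-0.036],[0.3,0.15,6,-0.036],[0.3,0.15,8,-0.036],[0.3,0.15,10,-0.036],[0.3,0.15,11.5,-0.036],[0.3,0.15,12.2,-0.036],[0.3,0.15,12.2,-0.036],[0.3,0.15,12.2,-0.036]]' && python3 -m jog '[[0,0,0,0],[0,0,0,0],[0,0,0,0],[0,0,0,0],[0,0,0,0],[0,0,0,0],[0,0,0,0],[0,0,0,0]]' 1 40
```

```text
t: 2.52
eef_pos: [0.6434, -0.0124, 0.0793]
tool_rot: [0.0, 0.99, 0.141, -0.0]
contact_force: [0.5, -0.1, -0.0]
gripper_width: 0.999
grasp_force: 0.0
t: 3.18
eef_pos: [0.6472, -0.0097, 0.0832]
tool_rot: [-0.0, 0.99, 0.142, 0.004]
contact_force: [-1.0, 1.8, 16.4]
gripper_width: 0.002
grasp_force: 8.0
```

```bash
python3 - <<'E'
from h import *
print(bot.get_obs()['eef_pos'],bot.get_obs()['contact_force'])
a=cam('side');b=cam('top')
A=cv2.resize(a['pixels'][190:310,190:350],(400,300),interpolation=cv2.INTER_CUBIC)
B=cv2.resize(b['pixels'][130:250,245:405],(400,300),interpolation=cv2.INTER_CUBIC)
cv2.imwrite('pics/g1.png',np.hstack([A,B])[:,:,::-1])
E
```

```text
[ 0.64724393 -0.00969816  0.08320965] [-1.02728654  1.83411941 16.40663237]
```

View pics/g1.png

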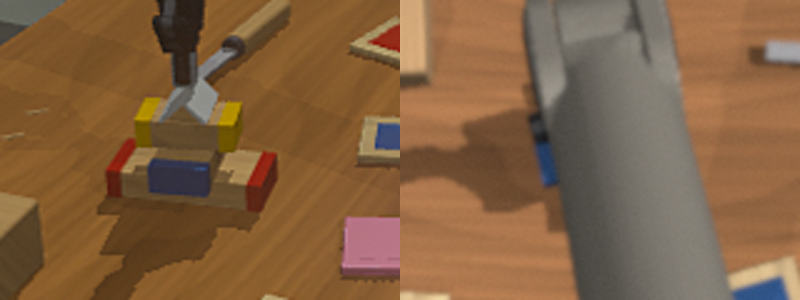

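The fingers shut at (180,40-85) without holding the guard, which still sits on the yellow caul. I'll take a closer look.

```bash
python3 - <<'E'
from h import *
a=cam('side')
cv2.imwrite('pics/g2.png',cv2.resize(a['pixels'][190:265,225:325,::-1],(800,600),interpolation=cv2.INTER_CUBIC))
E
```

```text
(no output)
```

View pics/g2.png

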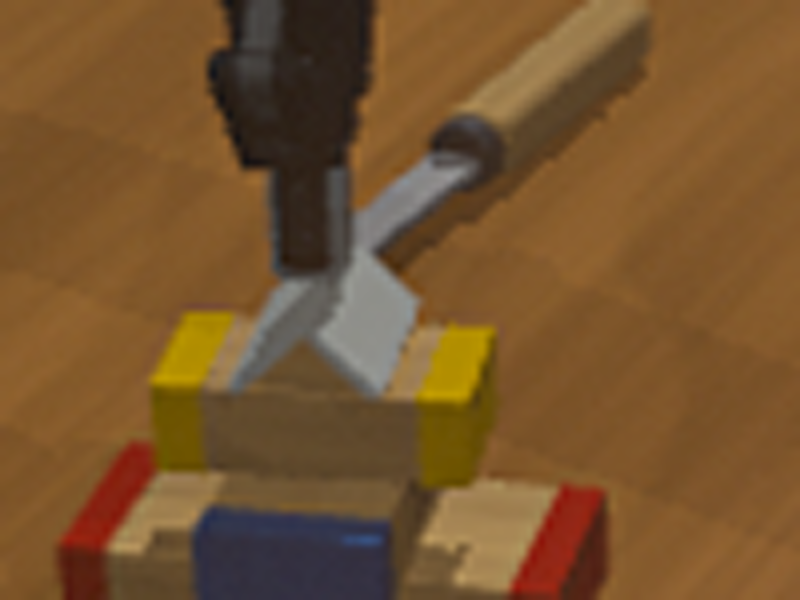

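The near finger's tip at crop (310,270) rests on the guard's far slope beside the ridge, and the guard itself looks unmoved. That disagrees with TCP z = 0.083, so I'll measure in both views.

```bash
python3 - <<'E'
from h import *
a=cam('side');P=cloud(a)
for n,(u,v) in dict(tip=(310,262),tip2=(310,230),up=(300,100),apex=(308,335),legL=(235,385),legR=(378,390),face=(370,320),ridgefar=(355,255),yl=(175,430),yr=(450,450),side=(300,430),nearblue=(290,550),redL=(90,580)).items():
    print(n,np.round(P[190+v//8,225+u//8],3))
o=bot.get_obs();print(o['q'],o['gripper_width'],o['grasp_force'])
E
```

```text
tip [ 0.644 -0.003  0.117]
tip2 [0.64  0.004 0.131]
up [0.62 0.04 0.19]
apex [0.634 0.017 0.105]
legL [0.655 0.024 0.086]
legR [0.615 0.011 0.088]
face [ 0.63  -0.014  0.094]
ridgefar [ 0.648 -0.038  0.103]
yl [0.676 0.026 0.07 ]
yr [0.597 0.004 0.068]
side [0.638 0.018 0.073]
nearblue [0.626 0.046 0.052]
redL [0.703 0.032 0.016]
[ 0.07038527  0.56588005 -0.20878903  1.72264991  0.1467111   0.85997769
 -1.48718268] -0.0010454020537025413 8.011804148554802
```

```bash
python3 -m jog '[[0,0,-1,0],[0,0,-3,0],[0,0,-6,0],[0,0,-9,0],[0,0,-12,0],[0,0,-12,0],[0,0,-12,0]]'; python3 - <<'E'
from h import *
o=bot.get_obs();print(o['contact_force'],o['gripper_width'],o['eef_pos'])
a=cam('side')
cv2.imwrite('pics/g3.png',cv2.resize(a['pixels'][130:280,210:360,::-1],(600,600),interpolation=cv2.INTER_CUBIC))
a=cam('side')
pickle.dump(a,open('s3.pkl','wb'))
E
```

```text
t: 3.97
eef_pos: [0.6449, -0.0109, 0.2017]
tool_rot: [0.0, 0.99, 0.142, 0.002]
contact_force: [-0.2, 0.1, -1.4]
gripper_width: -0.003
grasp_force: 0.0
[-0.21751776  0.11916519 -1.41155598] -0.003013358196258712 [ 0.64486706 -0.0108557   0.20172374]
```

View pics/g3.png

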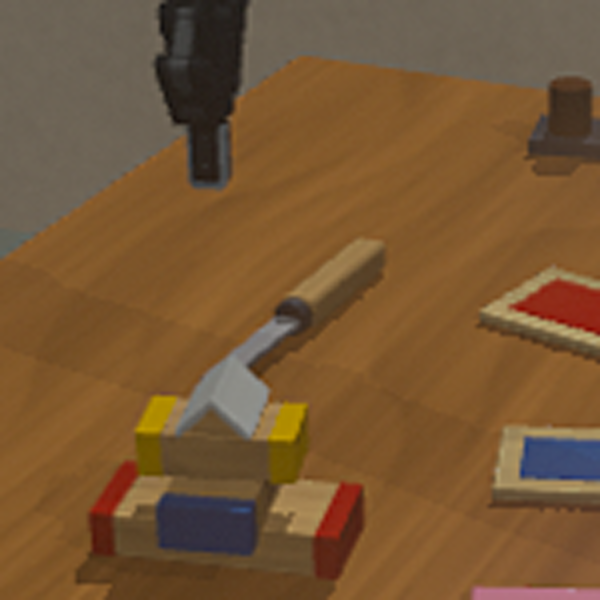

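The guard is unmoved on the yellow caul, apex at crop (235,355), and the free tips hang at (208,186). I'll get the tip height from that.

```bash
python3 - <<'E'
from h import *
a=pickle.load(open('s3.pkl','rb'));P=cloud(a)
o=a['pose'][:3,3]
for v in (173,174,175,176,177):
    d=rays(a,[(262,v)])[0]; t=(-.0108-o[1])/d[1]; print(v,np.round(o+d*t,3),np.round(P[v,262],3))
E
```

```text
173 [ 0.644 -0.011  0.234] [ 0.64  -0.003  0.238]
174 [ 0.644 -0.011  0.232] [ 0.639 -0.001  0.236]
175 [ 0.645 -0.011  0.23 ] [ 0.639 -0.     0.234]
176 [ 0.645 -0.011  0.227] [ 0.64  -0.002  0.231]
177 [ 0.645 -0.011  0.225] [ 0.64  -0.002  0.229]
```

The tips really hang about 25 mm above the reported TCP, and the stack agrees with its known heights in this camera, so I'll correct every z by −25 mm. First I check in the side view whether the guard shifted.

```bash
python3 - <<'E'
from h import *
for f in('side0.pkl','s3.pkl'):
    a=pickle.load(open(f,'rb')); m=mask(a,'grey',(252,215,282,242)); print(rect(a,m,.097), cv2.countNonZero(m))
    m=mask(a,'yellow',(235,225,290,255)); print(rect(a,m,.08,0)[1:],rect(a,m,.08,1)[1:])
plan(.643,-.0106,.053,16.4)
E
```

```text
(array([643.1, -25.2, 118.4,  43. , -74.3]), array([641.8, -19. ]), array([267.6, 227. ])) 261
(array([683.6,  -1.1]), array([248.5, 233.5])) (array([607.8, -22. ]), array([281.5, 235.5]))
(array([643. , -25.3, 118.3,  43.7, -74.1]), array([641.6, -19.1]), array([267.7, 227. ])) 261
(array([608.3, -22.4]), array([281.4, 235.4])) (array([683.6,  -1.1]), array([248.5, 233.5]))
yaw 16.3 pos [ 0.6429 -0.0111  0.1985] row [ 0.04 -0.04 14.55] spin -0.001 rows>= 4
```

Nothing has moved. I open, descend to the corrected height and grip.

```bash
python3 -m jog '[[0,0,0,0],[0,0,0,0],[0,0,0,0],[0,0,0,0],[0,0,0,0],[0,0,0,0],[0,0,3,0],[0,0,6,0],[0,0,8,0],[0,0,10,0],[0,0,12,0],[0,0,13,0],[0,0,14,0],[0,0,14.5,0],[0,0,14.5,0],[0,0,14.5,0]]' -1 && python3 -m jog '[[0,0,0,0],[0,0,0,0],[0,0,0,0],[0,0,0,0],[0,0,0,0],[0,0,0,0],[0,0,0,0]]' 0.2 40
```

```text
t: 5.4
eef_pos: [0.6441, -0.0109, 0.0546]
tool_rot: [0.0, 0.99, 0.142, 0.001]
contact_force: [0.9, 0.3, 0.8]
gripper_width: 1.0
grasp_force: 0.0
t: 5.98
eef_pos: [0.6444, -0.0111, 0.0551]
tool_rot: [0.0, 0.99, 0.142, 0.001]
contact_force: [-1.7, -0.6, 6.3]
gripper_width: 0.693
grasp_force: 42.2
```

Gripped at 0.693 × 85 = 59 mm, which matches the guard's length. Lift.

```bash
python3 -m jog '[[0,0,-1,0],[0,0,-2,0],[0,0,-4,0],[0,0,-7,0],[0,0,-10,0],[0,0,-10,0],[0,0,-10,0]]'; python3 - <<'E'
from h import *
plan(.5225,.385,.1,100.2)
a=cam('side')
cv2.imwrite('pics/g4.png',cv2.resize(a['pixels'][140:290,200:350,::-1],(600,600),interpolation=cv2.INTER_CUBIC))
E
```

```text
t: 6.57
eef_pos: [0.645, -0.0108, 0.1568]
tool_rot: [0.0, 0.99, 0.142, 0.002]
contact_force: [0.2, -0.2, -2.3]
gripper_width: 0.692
grasp_force: 43.4
yaw 16.3 pos [ 0.645  -0.0108  0.1568] row [ -0.67 -41.43   5.63] spin -1.464 rows>= 12
```

View pics/g4.png

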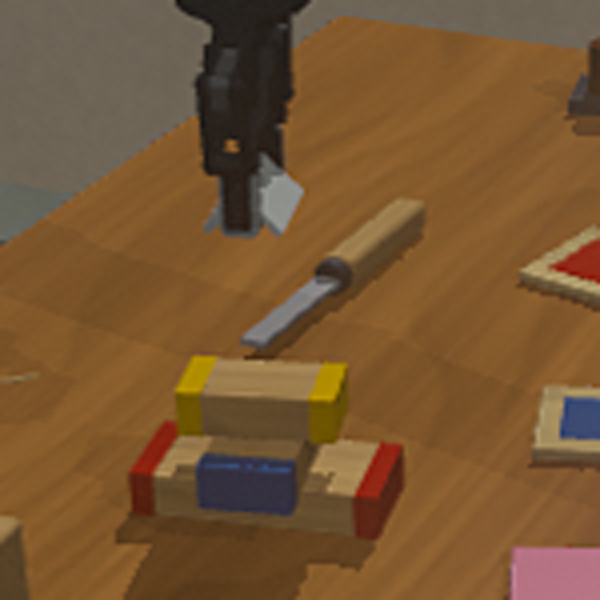

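Guard held level at crop (255,200), stack undisturbed. Move over the green angle.

```bash
python3 -m jog '[[0,-4,0,-0.1],[-0.2,-8,0,-0.2],[-0.3,-12,0,-0.32],[-0.4,-16,0,-0.44],[-0.5,-20,0,-0.56],[-0.6,-24,0,-0.68],[-0.7,-28,0,-0.8],[-0.7,-32,0,-0.92],[-0.7,-35,0,-1.04],[-0.7,-38,0,-1.16],[-0.7,-40,0,-1.28],[-0.7,-41.4,0,-1.4],[-0.7,-41.4,0,-1.464],[-0.7,-41.4,0,-1.464],[-0.7,-41.4,0,-1.464],[-0.7,-41.4,0,-1.464]]'; python3 - <<'E'
from h import *
plan(.5225,.385,.1,100.2)
a=cam('side'); pickle.dump(a,open('s5.pkl','wb')); t=cam('top'); pickle.dump(t,open('t5.pkl','wb'))
A=cv2.resize(a['pixels'][270:420,140:290],(400,400),interpolation=cv2.INTER_CUBIC)
B=cv2.resize(t['pixels'][180:290,105:215],(400,400),interpolation=cv2.INTER_CUBIC)
cv2.imwrite('pics/g5.png',np.hstack([A,B])[:,:,::-1])
E
```

```text
t: 7.95
eef_pos: [0.5206, 0.383, 0.1529]
tool_rot: [0.0, 0.643, 0.766, -0.001]
contact_force: [-0.5, -1.0, -1.4]
gripper_width: 0.688
grasp_force: 43.5
yaw 100.0 pos [0.5206 0.383  0.1529] row [0.17 0.23 5.29] spin -0.003 rows>= 2
```

View pics/g5.png

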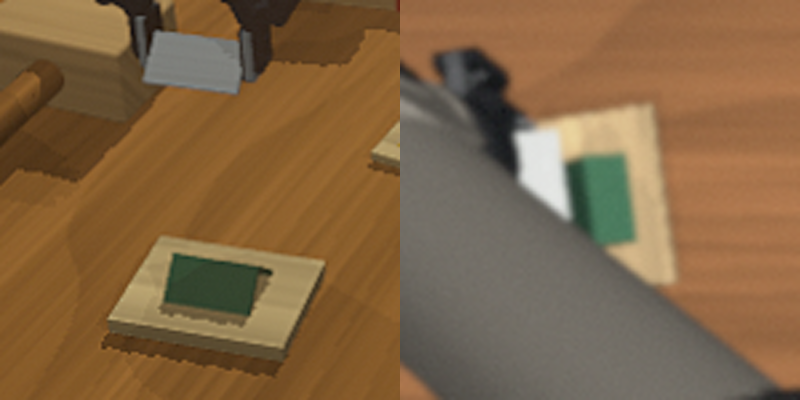

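```bash
python3 - <<'E'
from h import *
a=pickle.load(open('s5.pkl','rb')); f=150/400
# ridge ends of green (z .0375) and guard ridge, crop px read from the picture
pt=lambda u,v:(140+u*f,270+v*f)
print('green ridge ends',np.round(onz(a,[pt(172,254),pt(268,266)],.0375),4))
print('board top corners',np.round(onz(a,[pt(160,237),pt(326,262),pt(284,352),pt(108,324)],.012),4))
print('board ctr',np.round(onz(a,[pt(160,237),pt(326,262),pt(284,352),pt(108,324)],.012).mean(0),4))
zr=.1529+.025+.006+.0255
print('guard ridge ends',np.round(onz(a,[pt(150,32),pt(243,41)],zr),4), zr)
print('guard low ends',np.round(onz(a,[pt(143,82),pt(239,94)],zr-.0255),4))
E
```

```text
green ridge ends [[0.5502 0.3954 0.0375]
 [0.486  0.3812 0.0375]]
board top corners [[0.5867 0.3588 0.012 ]
 [0.4685 0.3371 0.012 ]
 [0.4523 0.4224 0.012 ]
 [0.5692 0.4444 0.012 ]]
board ctr [0.5192 0.3907 0.012 ]
guard ridge ends [[0.5478 0.394  0.2094]
 [0.4905 0.3807 0.2094]] 0.2094
guard low ends [[0.5449 0.4103 0.1839]
 [0.4847 0.3987 0.1839]]
```

Both views agree to a few mm, and the V section will self-centre. I descend to just above the green ridge and check again.

```bash
python3 -m jog '[[0.25,0.05,2,0],[0.25,0.05,5,0],[0.25,0.05,8,0],[0.25,0.05,10,0],[0.25,0.05,12,0],[0.25,0.05,12.8,0],[0.25,0.05,12.8,0],[0.25,0.05,12.8,0],[0.25,0.05,12.8,0]]'; python3 - <<'E'
from h import *
plan(.5215,.3855,-.0113,100.2)
a=cam('side'); pickle.dump(a,open('s6.pkl','wb')); t=cam('top'); pickle.dump(t,open('t6.pkl','wb'))
A=cv2.resize(a['pixels'][320:420,165:265],(400,400),interpolation=cv2.INTER_CUBIC)
B=cv2.resize(t['pixels'][180:280,105:205],(400,400),interpolation=cv2.INTER_CUBIC)
cv2.imwrite('pics/g6.png',np.hstack([A,B])[:,:,::-1])
E
```

```text
t: 8.8
eef_pos: [0.5214, 0.3878, 0.0275]
tool_rot: [0.0, 0.642, 0.767, 0.001]
contact_force: [0.7, 0.3, -0.7]
gripper_width: 0.691
grasp_force: 43.5
yaw 100.2 pos [0.5214 0.3878 0.0275] row [-0.23 -0.04  3.88] spin -0.001 rows>= 1
```

View pics/g6.png

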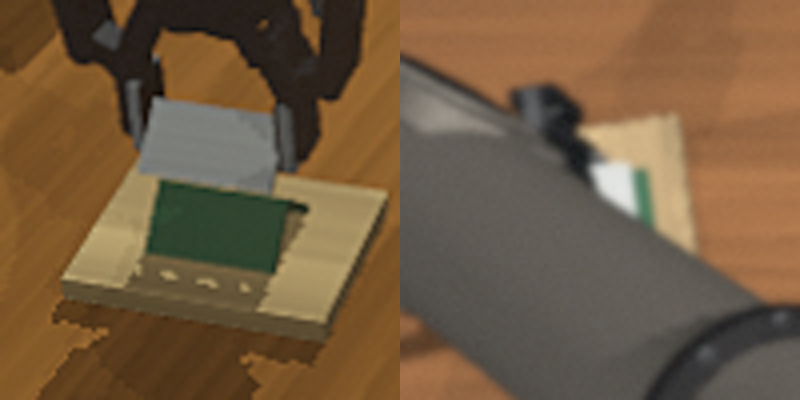

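```bash
python3 - <<'E'
from h import *
a=pickle.load(open('s6.pkl','rb')); t=pickle.load(open('t6.pkl','rb'))
S=lambda L:[(165+u/4,320+v/4) for u,v in L]
dz=.0275+.0113
for n,L,z in (('guard low',[(140,175),(272,190)],.012+dz+.0057),('green foot',[(147,252),(276,273)],.012),('guard ridge',[(152,98),(277,115)],.0431+dz),('green ridge',[(160,182),(285,203)],.0375)):
    p=onz(a,S(L),z); print(n,np.round(p*1000,1).tolist(),np.round(p.mean(0)*1000,1))
T=lambda L:[(105+u/4,180+v/4) for u,v in L]
print(np.round(onz(t,T([(633-400,180),(639-400,215)]),.0177+dz)*1000,1),np.round(onz(t,T([(650-400,180),(655-400,215)]),.012)*1000,1))
E
```

```text
guard low [[545.2, 413.5, 56.5], [488.2, 400.0, 56.5]] [516.7 406.8  56.5]
green foot [[547.5, 412.3, 12.0], [488.7, 401.9, 12.0]] [518.1 407.1  12. ]
guard ridge [[549.5, 393.6, 81.9], [494.0, 382.7, 81.9]] [521.7 388.2  81.9]
green ridge [[549.0, 395.6, 37.5], [491.5, 386.3, 37.5]] [520.2 391.   37.5]
[[543.4 366.   56.5]
 [523.  361.7  56.5]] [[547.2 368.   12. ]
 [526.  364.2  12. ]]
```

The guard sits about 1.5 mm short across and is otherwise aligned. Lower gently.

```bash
python3 -m jog '[[0.15,0,0.5,0],[0.15,0,1,0],[0.15,0,1.5,0],[0.15,0,2,0],[0.15,0,2.4,0],[0.15,0,2.8,0],[0.15,0,3.1,0],[0.15,0,3.4,0],[0.15,0,3.6,0],[0.15,0,3.6,0],[0.15,0,3.6,0]]'
```

```text
t: 9.82
eef_pos: [0.5222, 0.3913, -0.0066]
tool_rot: [0.0, 0.641, 0.767, 0.003]
contact_force: [-1.7, -1.1, 19.8]
gripper_width: 0.69
grasp_force: 56.4
```

```bash
python3 -m jog '[[0,0,0,0],[0,0,0,0],[0,0,0,0],[0,0,0,0],[0,0,0,0],[0,0,0,0]]' -1; python3 -m jog '[[0,0,-1,0],[0,0,-3,0],[0,0,-6,0],[0,0,-10,0],[0,0,-14,0],[0,0,-18,0],[0,0,-18,0],[0,0,-18,0]]'; python3 - <<'E'
from h import *
a=cam('side'); t=cam('top'); pickle.dump(a,open('s7.pkl','wb')); pickle.dump(t,open('t7.pkl','wb'))
A=cv2.resize(a['pixels'][340:420,175:275],(500,400),interpolation=cv2.INTER_CUBIC)
B=cv2.resize(t['pixels'][200:280,120:180],(300,400),interpolation=cv2.INTER_CUBIC)
cv2.imwrite('pics/g7.png',np.hstack([A,B])[:,:,::-1])
plan(.62,.1,.17,16)
E
```

```text
t: 10.32
eef_pos: [0.52, 0.3882, -0.0106]
tool_rot: [-0.0, 0.641, 0.767, -0.0]
contact_force: [0.5, -0.3, -0.7]
gripper_width: 1.0
grasp_force: 0.0
t: 10.98
eef_pos: [0.5215, 0.39, 0.1738]
tool_rot: [0.001, 0.642, 0.767, 0.003]
contact_force: [-0.4, 0.2, -0.6]
gripper_width: 0.998
grasp_force: 0.0
yaw 100.2 pos [0.52   0.3878 0.1696] row [-3.01e+01  4.75e+00 -1.00e-02] spin 1.469 rows>= 12
```

View pics/g7.png

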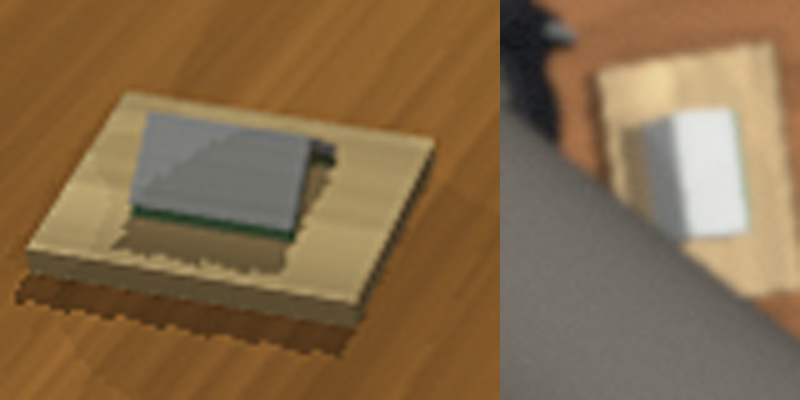

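The guard is nested evenly: legs at crop (215,175) with a thin green rim below, ends flush. Now I measure the yellow caul from the same pictures.

```bash
cat >> h.py <<'E'
def caul(c,n,z,win):
    m=mask(c,n,win); r=[rect(c,m,z,k) for k in(0,1)]; p=sorted([x[0][:2] for x in r],key=lambda q:q[0]); d=p[1]-p[0]
    print(n,'ctr',(p[0]+p[1])/2,'ends',p,'sizes',[x[0][2:4].tolist() for x in r],'ang',np.degrees(np.arctan2(d[1],d[0])).round(1),'len',np.linalg.norm(d).round(1))
E
python3 - <<'E'
from h import *
c=pickle.load(open('t7.pkl','rb')); s=(285,140,370,235)
caul(c,'yellow',.084,s);caul(c,'blue',.056,s);caul(c,'red',.028,s)
m=mask(c,'grey',(140,205,185,262)); print('guard',rect(c,m,.0177))
P=cloud(c)[225:245,158:165,2]; print(P.max(1).round(3))
s_=pickle.load(open('s7.pkl','rb')); Q=cloud(s_); g=Q[358:392,198:240,2]; print('side z max',np.percentile(g,[50,90,97]).round(4))
E
```

```text
yellow ctr [641.55  -7.3 ] ends [array([603.9, -18.3]), array([679.2,   3.7])] sizes [[42.9, 12.7], [42.0, 11.8]] ang 16.3 len 78.4
blue ctr [639.05 -10.  ] ends [array([625.4,  41.6]), array([652.7, -61.6])] sizes [[50.6, 8.8], [51.2, 7.9]] ang -75.2 len 106.7
red ctr [642.75 -10.45] ends [array([575.2, -24.2]), array([710.3,   3.3])] sizes [[63.9, 14.4], [65.4, 12.8]] ang 11.5 len 137.9
guard (array([523.4, 386.8,  62.1,  46. ,  10.3]), array([523.4, 386.3]), array([159.1, 234.5]))
[0.035 0.038 0.041 0.038 0.036 0.036 0.039 0.035 0.039 1.421 0.037 0.037
 0.039 0.038 0.041 0.039 0.044 0.042 0.041 0.041]
side z max [0.0163 0.0382 0.0416]
```

```bash
python3 -c "
from h import *
plan(.6415,-.0073,.17,16.3)"
```

```text
yaw 100.2 pos [0.52   0.3878 0.1696] row [-4.104e+01  4.970e+00 -1.000e-02] spin 1.464 rows>= 12
```

```bash
python3 -m jog '[[-4,0.5,0,0.12],[-8,1,0,0.24],[-12,1.5,0,0.36],[-16,2,0,0.48],[-20,2.5,0,0.6],[-24,3,0,0.72],[-28,3.5,0,0.84],[-32,4,0,0.96],[-36,4.5,0,1.08],[-38,4.8,0,1.2],[-40,5,0,1.32],[-41,5,0,1.43],[-41,5,0,1.464],[-41,5,0,1.464],[-41,5,0,1.464],[-41,5,0,1.464],[-41,5,0,1.464]]' -1; python3 -c "
from h import *
plan(.6415,-.0073,.032,16.3)"
```

```text
t: 12.5
eef_pos: [0.6416, -0.0054, 0.1694]
tool_rot: [-0.0, 0.99, 0.143, -0.001]
contact_force: [0.0, -0.1, -0.8]
gripper_width: 1.002
grasp_force: 0.0
yaw 16.4 pos [ 0.6416 -0.0054  0.1694] row [-0.05  0.18 13.74] spin 0.002 rows>= 4
```

```bash
python3 -m jog '[[0,0.1,3,0],[0,0.1,6,0],[0,0.1,9,0],[0,0.1,11,0],[0,0.1,12.5,0],[0,0.1,13.4,0],[0,0.1,13.7,0],[0,0.1,13.7,0],[0,0.1,13.7,0]]' && python3 -m jog '[[0,0,0,0],[0,0,0,0],[0,0,0,0],[0,0,0,0],[0,0,0,0],[0,0,0,0],[0,0,0,0]]' 0.6 30
```

```text
t: 13.25
eef_pos: [0.6431, -0.007, 0.0338]
tool_rot: [0.0, 0.99, 0.142, 0.001]
contact_force: [-0.1, 0.2, 1.0]
gripper_width: 1.005
grasp_force: 0.0
t: 13.83
eef_pos: [0.643, -0.0071, 0.0338]
tool_rot: [0.0, 0.99, 0.142, 0.001]
contact_force: [0.1, -0.9, 5.7]
gripper_width: 0.532
grasp_force: 32.5
```

Held at 45 mm, as expected for yellow. Lift and carry.

```bash
python3 -m jog '[[0,0,-1,0],[0,0,-3,0],[0,0,-6,0],[0,0,-9,0],[0,0,-9,0],[0,0,-9,0]]'; python3 -c "
from h import *
plan(.4396,.1732,.12,-2.4)"
```

```text
t: 14.33
eef_pos: [0.6437, -0.0072, 0.1253]
tool_rot: [0.0, 0.99, 0.142, 0.002]
contact_force: [-0.4, 0.3, -1.1]
gripper_width: 0.529
grasp_force: 31.9
yaw 16.3 pos [ 0.6437 -0.0072  0.1253] row [-14.53 -23.04   0.45] spin 0.326 rows>= 7
```

```bash
python3 -m jog '[[-2,-3,0,0.05],[-4,-6.5,0,0.1],[-6,-10,0,0.15],[-8,-13,0,0.2],[-10,-16,0,0.25],[-12,-19,0,0.3],[-14,-22,0,0.326],[-14.5,-23,0,0.326],[-14.5,-23,0,0.326],[-14.5,-23,0,0.326],[-14.5,-23,0,0.326]]'; python3 -c "
from h import *
plan(.4396,.1732,-.0135,-2.4)"
```

```text
t: 15.25
eef_pos: [0.4392, 0.1716, 0.1225]
tool_rot: [0.0, 1.0, -0.021, -0.0]
contact_force: [-0.0, -0.5, -1.0]
gripper_width: 0.532
grasp_force: 31.8
yaw -2.4 pos [0.4392 0.1716 0.1225] row [ 0.04 -0.17 13.6 ] spin -0.001 rows>= 4
```

```bash
python3 -m jog '[[0,-0.1,3,0],[0,-0.1,6,0],[0,-0.1,9,0],[0,-0.1,11,0],[0,-0.1,12,0],[0,-0.1,12.6,0],[0,-0.1,13,0],[0,-0.1,13.3,0],[0,-0.1,13.5,0],[0,-0.1,13.5,0]]'
```

```text
t: 16.08
eef_pos: [0.4392, 0.174, -0.0116]
tool_rot: [-0.0, 1.0, -0.021, 0.001]
contact_force: [0.3, -0.2, -0.6]
gripper_width: 0.532
grasp_force: 31.8
```

```bash
python3 -m jog '[[0,0,0.15,0],[0,0,0.3,0],[0,0,0.3,0]]'; python3 -m jog '[[0,0,0,0],[0,0,0,0],[0,0,0,0],[0,0,0,0],[0,0,0,0],[0,0,0,0]]' -1;python3 -m jog '[[0,0,-1,0],[0,0,-3,0],[0,0,-6,0],[0,0,-10,0],[0,0,-14,0],[0,0,-14,0],[0,0,-14,0]]'; python3 -c "
from h import *
plan(.639,-.01,.13,104.9)"
```

```text
t: 16.33
eef_pos: [0.4392, 0.1741, -0.0143]
tool_rot: [-0.0, 1.0, -0.021, 0.001]
contact_force: [-1.6, -0.7, 6.0]
gripper_width: 0.531
grasp_force: 32.7
t: 16.83
eef_pos: [0.4386, 0.1738, -0.0151]
tool_rot: [0.0, 1.0, -0.021, -0.0]
contact_force: [0.2, 0.5, 1.3]
gripper_width: 0.996
grasp_force: 0.0
t: 17.42
eef_pos: [0.4404, 0.1746, 0.1279]
tool_rot: [-0.001, 1.0, -0.021, 0.003]
contact_force: [-0.1, 0.5, -0.0]
gripper_width: 1.0
grasp_force: 0.0
yaw -2.4 pos [0.4404 0.1746 0.1279] row [20.62 17.61 -0.14] spin -1.873 rows>= 15
```

```bash
python3 - <<'E'
from h import *
c=cam('top'); s=(285,140,370,235)
caul(c,'blue',.056,s);caul(c,'red',.028,s)
try: caul(c,'yellow',.036,(215,235,280,315))
except Exception as e: print('yellow hidden',e)
E
python3 -m jog '[[1.4,1.2,0,-0.12],[2.8,2.4,0,-0.24],[4.2,3.6,0,-0.36],[5.6,4.8,0,-0.48],[7,6,0,-0.6],[8.4,7.2,0,-0.72],[9.8,8.4,0,-0.84],[11.2,9.6,0,-0.96],[12.6,10.8,0,-1.08],[14,12,0,-1.2],[15.4,13.2,0,-1.32],[16.8,14.4,0,-1.44],[18,15.6,0,-1.56],[19.2,16.6,0,-1.68],[20,17.2,0,-1.8],[20.6,17.6,0,-1.87],[20.6,17.6,0,-1.873],[20.6,17.6,0,-1.873],[20.6,17.6,0,-1.873]]'
python3 -c "
from h import *
plan(.639,-.01,.003,104.9)"
```

```text
blue ctr [639.35  -9.8 ] ends [array([626.3,  42.1]), array([652.4, -61.7])] sizes [[53.4, 9.3], [50.6, 7.9]] ang -75.9 len 107.0
red ctr [642.95 -10.3 ] ends [array([575.4, -24.2]), array([710.5,   3.6])] sizes [[63.8, 14.4], [65.8, 13.4]] ang 11.6 len 137.9
yellow ctr [438.75 162.85] ends [array([399.6, 154.3]), array([477.9, 171.4])] sizes [[43.1, 12.9], [7.0, 2.4]] ang 12.3 len 80.1
t: 19.05
eef_pos: [0.636, -0.0098, 0.1238]
tool_rot: [-0.001, 0.61, 0.793, -0.001]
contact_force: [0.5, 0.2, 0.2]
gripper_width: 0.996
grasp_force: 0.0
yaw 104.9 pos [ 0.636  -0.0098  0.1238] row [-0.11  0.32 12.08] spin -0.0 rows>= 3
```

```bash
python3 -m jog '[[-0.1,0.3,3,0],[-0.1,0.3,6,0],[-0.1,0.3,9,0],[-0.1,0.3,10.5,0],[-0.1,0.3,11.5,0],[-0.1,0.3,12,0],[-0.1,0.3,12,0],[-0.1,0.3,12,0]]' && python3 -m jog '[[0,0,0,0],[0,0,0,0],[0,0,0,0],[0,0,0,0],[0,0,0,0],[0,0,0,0],[0,0,0,0]]' 0.5 30;  python3 -m jog '[[0,0,-1,0],[0,0,-3,0],[0,0,-6,0],[0,0,-9,0],[0,0,-9,0],[0,0,-9,0]]'; python3 -c "
from h import *
plan(.4576,-.1791,.1,17.4)"
```

```text
t: 19.72
eef_pos: [0.6412, -0.0104, 0.0061]
tool_rot: [0.001, 0.609, 0.793, 0.001]
contact_force: [0.3, 0.4, 0.4]
gripper_width: 1.002
grasp_force: 0.0
t: 20.3
eef_pos: [0.6414, -0.0107, 0.0063]
tool_rot: [0.001, 0.609, 0.793, 0.001]
contact_force: [-0.7, -0.2, 6.5]
gripper_width: 0.628
grasp_force: 32.6
t: 20.8
eef_pos: [0.6416, -0.0106, 0.0973]
tool_rot: [0.002, 0.609, 0.793, 0.001]
contact_force: [-0.9, 0.5, -2.3]
gripper_width: 0.624
grasp_force: 32.2
yaw 104.9 pos [ 0.6416 -0.0106  0.0973] row [-11.53 -22.12  -0.34] spin 1.528 rows>= 13
```

Held at 53 mm. Carry to the blue board.

```bash
python3 -m jog '[[-1,-2,0,0.12],[-2,-4,0,0.24],[-3,-6,0,0.36],[-4,-8,0,0.48],[-5,-10,0,0.6],[-6,-12,0,0.72],[-7,-14,0,0.84],[-8,-16,0,0.96],[-9,-18,0,1.08],[-10,-20,0,1.2],[-11,-21,0,1.32],[-11.5,-22.1,0,1.43],[-11.5,-22.1,0,1.528],[-11.5,-22.1,0,1.528],[-11.5,-22.1,0,1.528],[-11.5,-22.1,0,1.528]]'; python3 -c "
from h import *
plan(.4576,-.1791,-.0137,17.4)"
```

```text
t: 22.13
eef_pos: [0.4564, -0.1783, 0.0945]
tool_rot: [-0.0, 0.988, 0.153, -0.0]
contact_force: [1.1, 0.1, -2.0]
gripper_width: 0.625
grasp_force: 32.2
yaw 17.6 pos [ 0.4564 -0.1783  0.0945] row [ 0.1   0.12 10.82] spin 0.004 rows>= 3
```

```bash
python3 -m jog '[[0.1,0.1,3,0],[0.1,0.1,6,0],[0.1,0.1,8,0],[0.1,0.1,9.2,0],[0.1,0.1,10,0],[0.1,0.1,10.4,0],[0.1,0.1,10.7,0],[0.1,0.1,10.9,0],[0.1,0.1,11,0],[0.1,0.1,11,0]]'
```

```text
t: 22.97
eef_pos: [0.4583, -0.1795, -0.0138]
tool_rot: [0.0, 0.988, 0.152, 0.001]
contact_force: [-3.1, 2.1, 6.3]
gripper_width: 0.626
grasp_force: 33.1
```

Landed on the board (6 N). Release, back off, and look.

```bash
python3 -m jog '[[0,0,0,0],[0,0,0,0],[0,0,0,0],[0,0,0,0],[0,0,0,0],[0,0,0,0]]' -1;python3 -m jog '[[0,0,-1,0],[0,0,-3,0],[0,0,-6,0],[0,0,-9,0],[0,0,-13,0],[0,0,-13,0],[0,0,-13,0]]'; python3 - <<'E'
from h import *
c=cam('top'); caul(c,'red',.028,(285,140,370,235)); caul(c,'yellow',.036,(215,235,280,315))
print('guard',rect(c,mask(c,'grey',(140,205,185,262)),.0177)[0])
plan(.643,-.0104,.12,11.5)
E
```

```text
t: 23.47
eef_pos: [0.4578, -0.1795, -0.0151]
tool_rot: [0.0, 0.988, 0.151, 0.0]
contact_force: [0.8, 0.2, 0.2]
gripper_width: 0.995
grasp_force: 0.0
t: 24.05
eef_pos: [0.4596, -0.1801, 0.1177]
tool_rot: [0.001, 0.989, 0.151, 0.003]
contact_force: [-0.0, 0.0, -1.2]
gripper_width: 1.001
grasp_force: 0.0
red ctr [642.7  -10.85] ends [array([575.1, -24.3]), array([710.3,   2.6])] sizes [[63.9, 14.5], [63.9, 13.4]] ang 11.3 len 137.9Traceback (most recent call last):
  File "<stdin>", line 2, in <module>
  File "h.py", line 38, in caul
    m=mask(c,n,win); r=[rect(c,m,z,k) for k in(0,1)]; p=sorted([x[0][:2] for x in r],key=lambda q:q[0]); d=p[1]-p[0]
                        ~~~~^^^^^^^^^
  File "h.py", line 27, in rect
    mm=cv2.moments(cs[k]); uv=(mm['m10']/mm['m00'],mm['m01']/mm['m00'])
                               ~~~~~~~~~^~~~~~~~~~
ZeroDivisionError: float division by zero
```

```bash
python3 - <<'E'
from h import *
c=cam('top'); a=cam('side')
A=cv2.resize(a['pixels'][220:420,170:420],(500,400),interpolation=cv2.INTER_CUBIC)
B=cv2.resize(c['pixels'][140:320,135:270],(300,400),interpolation=cv2.INTER_CUBIC)
cv2.imwrite('pics/g8.png',np.hstack([A,B])[:,:,::-1])
plan(.643,-.0104,.12,11.5)
for n,z,w in (('yellow',.036,(270,295,360,345)),('blue',.036,(325,225,405,265))):
    m=mask(a,n,w); cs=[x for x in cv2.findContours(m,0,2)[0] if cv2.contourArea(x)>6]
    for x in cs: print(n,cv2.contourArea(x),np.round(onz(a,[x.reshape(-1,2).mean(0)],.03)[0],3))
E
```

```text
yaw 17.4 pos [ 0.4568 -0.1793  0.1141] row [ 22.82 -10.54  -0.61] spin 0.103 rows>= 7
yellow 73.0 [0.404 0.167 0.03 ]
yellow 92.5 [0.482 0.165 0.03 ]
blue 32.0 [ 0.413 -0.208  0.03 ]
blue 26.0 [ 0.515 -0.172  0.03 ]
```

View pics/g8.png

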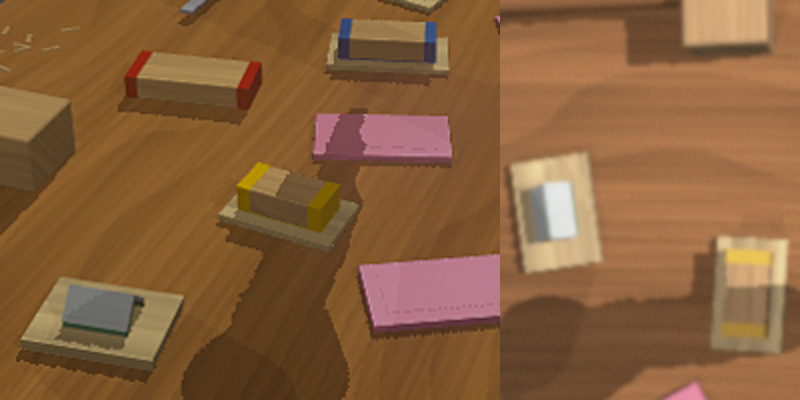

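Guard nested, yellow caul centred on its board at (748,295) and blue centred at (388,45). All good, so on to the red caul.

```bash
python3 -m jog '[[3.5,-1.6,0,0.02],[7,-3.2,0,0.05],[10.5,-4.8,0,0.08],[14,-6.4,0,0.1],[17.5,-8,0,0.1],[20.5,-9.5,0,0.1],[22.8,-10.5,0,0.103],[22.8,-10.5,0,0.103],[22.8,-10.5,0,0.103],[22.8,-10.5,0,0.103]]'; python3 -c "
from h import *
plan(.643,-.0105,-.022,11.4)"
```

```text
t: 25.03
eef_pos: [0.6423, -0.0121, 0.1131]
tool_rot: [0.0, 0.995, 0.1, -0.002]
contact_force: [-0.4, -0.5, 0.4]
gripper_width: 0.998
grasp_force: 0.0
yaw 11.5 pos [ 0.6423 -0.0121  0.1131] row [ 0.15 -0.14 13.51] spin 0.001 rows>= 4
```

```bash
python3 -m jog '[[0.1,-0.1,3,0],[0.1,-0.1,6,0],[0.1,-0.1,9,0],[0.1,-0.1,11,0],[0.1,-0.1,12.5,0],[0.1,-0.1,13.2,0],[0.1,-0.1,13.5,0],[0.1,-0.1,13.5,0],[0.1,-0.1,13.5,0]]' && python3 -m jog '[[0,0,0,0],[0,0,0,0],[0,0,0,0],[0,0,0,0],[0,0,0,0],[0,0,0,0],[0,0,0,0]]' 0.4 35;  python3 -m jog '[[0,0,-1,0],[0,0,-3,0],[0,0,-6,0],[0,0,-10,0],[0,0,-12,0],[0,0,-12,0],[0,0,-12,0]]'; python3 -c "
from h import *
plan(.5253,-.3788,.1,-11.7)"
```

```text
t: 25.78
eef_pos: [0.6451, -0.0105, -0.0191]
tool_rot: [0.0, 0.995, 0.1, 0.001]
contact_force: [0.2, -0.3, 0.0]
gripper_width: 1.003
grasp_force: 0.0
t: 26.37
eef_pos: [0.6455, -0.01, -0.0187]
tool_rot: [0.0, 0.995, 0.1, 0.001]
contact_force: [-2.2, -1.1, 6.4]
gripper_width: 0.738
grasp_force: 39.9
t: 26.95
eef_pos: [0.6454, -0.0099, 0.1016]
tool_rot: [0.0, 0.995, 0.1, 0.001]
contact_force: [-1.2, -1.1, -2.4]
gripper_width: 0.739
grasp_force: 39.4
yaw 11.5 pos [ 0.6454 -0.0099  0.1016] row [-19.13  33.75   0.12] spin 0.405 rows>= 10
```

```bash
python3 -m jog '[[-2,3.5,0,0.05],[-4,7,0,0.1],[-6,10.5,0,0.15],[-8,14,0,0.2],[-10,17.5,0,0.25],[-12,21,0,0.3],[-14,24.5,0,0.35],[-16,28,0,0.4],[-18,31.5,0,0.405],[-18.9,33.7,0,0.405],[-18.9,33.7,0,0.405],[-18.9,33.7,0,0.405],[-18.9,33.7,0,0.405],[-18.9,33.7,0,0.405]]'; python3 -c "
from h import *
plan(.5272,-.3792,-.0107,-11.7)"
```

```text
t: 28.12
eef_pos: [0.527, -0.3754, 0.0988]
tool_rot: [-0.001, 0.995, -0.101, -0.001]
contact_force: [0.3, -0.3, -2.6]
gripper_width: 0.738
grasp_force: 39.5
yaw -11.5 pos [ 0.527  -0.3754  0.0988] row [ 0.11  0.39 10.95] spin 0.003 rows>= 3
```

```bash
python3 -m jog '[[0.05,0.3,3,0],[0.05,0.3,6,0],[0.05,0.3,8,0],[0.05,0.3,9.2,0],[0.05,0.3,10,0],[0.05,0.3,10.5,0],[0.05,0.3,10.8,0],[0.05,0.3,11,0],[0.05,0.3,11.1,0],[0.05,0.3,11.1,0]]'
```

```text
t: 28.95
eef_pos: [0.527, -0.3812, -0.0104]
tool_rot: [0.0, 0.995, -0.102, 0.001]
contact_force: [-0.5, 0.6, -2.4]
gripper_width: 0.742
grasp_force: 39.4
```

```bash
python3 -m jog '[[0,0,0.1,0],[0,0,0.2,0],[0,0,0.25,0],[0,0,0.25,0]]';  python3 -m jog '[[0,0,0,0],[0,0,0,0],[0,0,0,0],[0,0,0,0],[0,0,0,0],[0,0,0,0]]' -1;python3 -m jog '[[0,0,-1,0],[0,0,-3,0],[0,0,-6,0],[0,0,-10,0],[0,0,-14,0],[0,0,-18,0],[0,0,-18,0],[0,0,-18,0]]'; python3 -c "
from h import *
plan(.3,-.6,.2,0)"
```

```text
t: 29.28
eef_pos: [0.5271, -0.3813, -0.0107]
tool_rot: [0.0, 0.995, -0.102, 0.001]
contact_force: [-5.7, 3.9, 15.5]
gripper_width: 0.737
grasp_force: 41.6
t: 29.78
eef_pos: [0.5265, -0.3809, -0.0137]
tool_rot: [-0.0, 0.995, -0.102, -0.0]
contact_force: [-0.2, -1.2, -0.6]
gripper_width: 1.0
grasp_force: 0.0
t: 30.45
eef_pos: [0.5283, -0.382, 0.1704]
tool_rot: [0.001, 0.995, -0.102, 0.003]
contact_force: [-1.0, 0.0, -0.8]
gripper_width: 0.997
grasp_force: 0.0
yaw -11.7 pos [ 0.5283 -0.382   0.1704] row [-17.91  25.98  -3.01] spin -0.204 rows>= 8
```

Back the arm off to the right and check everything.

```bash
python3 -m jog '[[-2,3,-1,0],[-4,6,-2,0],[-6,9,-3,0],[-8,12,-3,0],[-10,15,-3,0],[-12,18,-3,0],[-14,20,-3,0],[-14,20,-3,0],[-14,20,-3,0],[-14,20,-3,0]]'; python3 - <<'E'
from h import *
t=cam('top'); a=cam('side')
B=t['pixels'][90:320,120:520]; A=cv2.resize(a['pixels'][180:420,70:440],(640,415))
cv2.imwrite('pics/g9.png',cv2.resize(B,(800,460))[:,:,::-1])
print('guard',rect(t,mask(t,'grey',(140,205,185,262)),.0177)[0])
for n,w in (('yellow',(215,235,280,315)),('blue',(360,225,430,310)),('red',(440,190,515,290))):
    try: caul(t,n,.036,w)
    except Exception as e: print(n,e)
E
```

```text
t: 31.28
eef_pos: [0.3492, -0.5472, 0.1953]
tool_rot: [-0.001, 0.995, -0.102, -0.0]
contact_force: [-0.1, 0.7, -0.1]
gripper_width: 0.995
grasp_force: 0.0
guard [523.2 387.   62.4  46.    9.7]
yellow ctr [438.45 172.95] ends [array([399.2, 174.3]), array([477.7, 171.6])] sizes [[43.1, 12.6], [42.5, 11.7]] ang -2.0 len 78.5
blue ctr [ 459.1 -178.2] ends [array([ 408.4, -194.2]), array([ 509.8, -162.2])] sizes [[52.1, 8.4], [51.3, 7.7]] ang 17.5 len 106.3
red ctr [ 525.15 -377.9 ] ends [array([ 458.5, -364.2]), array([ 591.8, -391.6])] sizes [[71.1, 16.8], [71.9, 16.3]] ang -11.6 len 136.1
```

View pics/g9.png

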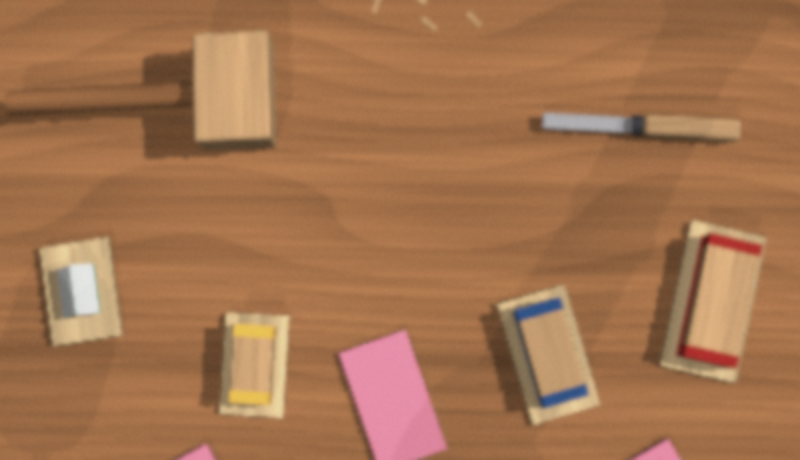

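Everything is in place. The red caul is about 4 mm off centre, after allowing for the strip of board paint included in its mask, and the others are within 2 mm. Mallet and chisel are untouched, so I hand in.

```bash
python3 -c "
from station import bot
print(bot.hand_in())"
```

```text
the job is handed in; nothing more can be done
None
```

I handed the job in at about 31 s (no verdict came back): in the last camera check the guard was nested on the green angle, the yellow and blue cauls were within 2 mm of their outlines and the red within about 4 mm, all released, with the mallet and chisel untouched.

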